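# Unscrew the cap of the empty paper-tape stand, whichever way it turns

## Task

One of the two paper-tape stands has run out: only the bare cardboard tube is left on its spindle. Unscrew the cap of that stand, whose thread may be left-handed or right-handed (if it will not loosen one way, turn it the other), lift it off and finish holding it in the gripper, clear above the spindle (at least 25 mm between the stud's top and the cap), so that a new roll can be put on. Leave the tube on its spindle, leave the other stand with its full roll and cap as it is, and do not disturb the things lying around.

Things in the scene. Friction and masses are not known exactly. Their poses are not given: they have to be found in the camera images.
- stand_a: paper-tape stand, fixed. Grey base plate 140 x 110 x 12 mm; origin on the table under the spindle axis, z up; the plate reaches 85 mm to -x, 55 mm to +x. Guide roller and tear-off edge, 70 mm high, 68 to 75 mm from the axis on the -x side. Spindle: hub 37 mm across up to 75 mm above the table, on it a threaded stud 31 mm across. The two stands look the same and swap places between starts
- stand_b: the other stand, alike but with the other thread hand. On one stand the cap loosens counter-clockwise seen from above (right-hand thread), on the other clockwise (left-hand); which is which cannot be seen and must be tried
- stud_a (a point): top of stand_a's threaded stud, on the axis, 97 mm above the table. Tightening, a cap turns at most 0.2 rad to a hard stop. Loosening, it turns easily and lifts straight off once turned about 0.93 to 1.12 rad from its start (anywhere up to 1.9 rad). Before that the thread holds it down: it can rise only 0.6 to 4 mm
- stud_b (a point): the same point of stand_b; its thread behaves alike, mirrored
- cap_a: black ribbed screw cap of stand_a, 40 to 85 g. Origin: centre of its underside, 75 mm above the table when on; z up. Skirt 58 mm across, 6 mm high; above it a round knob 44 mm across, straight from 8 to 27 mm above the underside, top at 31 mm: grip it there from above, at any angle. Cavity below 34 mm wide, 23.5 mm deep. At the start its x axis is within 0.2 rad of its stand's
- cap_b: the same kind of cap, on stand_b
- bare_core: bare brown cardboard tube, 46 mm across, 40 mm bore, 60 mm high, loose on the hub of the empty stand (stand_a or stand_b); origin at the centre of its underside, which rests on the base plate 12 mm above the table
- full_roll: full roll of white paper tape, 100 mm across, 60 mm high, 40 mm bore, loose on the hub of the other stand; origin at the centre of its underside
- receipt_pad: pad of forms, 150 x 93 x 10 mm, lying at the left; a bystander, origin at the centre of its underside
- scissors: shears lying flat, 188 x 77 x 9 mm, front right; a bystander
- pen_blue: ball pen, 153 x 9 x 11 mm, lying between the stands; a bystander
- tape_measure: tape measure, 28 x 69 x 62 mm, standing behind the stands; a bystander
- key_tag: key on a tag, 87 x 24 x 9 mm, behind the stands; a bystander

How it is judged:
By the outcome, as a careful person would: the job done as asked, in the order asked, and still so for the second after the job is handed in, while the arm keeps its last pose, push and grip.
It also fails if it takes over 35 s, if anything falls off the work surface, if the arm or the gripper's body presses on something with over 40 N, if the wrist force passes 120 N, or if a joint passes its speed limit or range.

## Robot

A 7-joint arm with a two-finger parallel gripper is mounted at the origin on a cart in front of the work surface, level with it; the furniture and walls round the work are solid. World frame = base frame: x ahead of the robot, y to its left, z up, the work surface at z = 0. Lengths are in m, angles in rad, forces in N, time in s.
With the tool pointing down it reaches from about 0.35 to 0.9 m from the base axis. Payload 7.2 kg.
Tool frame: the origin (TCP) lies midway between the tips of the shut fingers; the grasp point (between the pads) lies 19 mm behind it (robot.grip_point_offset is the distance from the TCP to the grasp point, in m); z points along the fingers, y is the line along which they close (so a half turn about z gives the same grasp; the last joint's range is limited). The gripper opens to 85 mm and grips with 20 to 120 N. Pads are 22 mm wide; open, the fingers measure 114 mm over their backs; the gripper's body (76 mm by 85 mm) begins 54 mm behind the grasp point. The pads swing forward as they close: fully open they stand 13 mm farther back than shut.
Start: joints at [-1.175, 0.411, -0.013, 1.596, 0.006, 1.134, -0.082], TCP at [0.28, 0.559, 0.231] pointing down, gripper open.
Joint ranges: [-2.95, 2.95], [-0.29, 1.99], [-1.47, 1.44], [0.14, 2.54], [-1.03, 4.17], [0.13, 1.85], [-2.86, 2.86]. Speed limits (rad/s): [2.39, 2.39, 3.01, 3.01, 3.14, 3.14, 3.14].

## Interface

Orientations are given as a rotation vector (axis times angle).
In Python, from cell import robot, optics, read_state gives the robot as it stands (robot), with the cameras (optics) and the readings as plain functions.
- The arm moves only by the tool move_tool, called after "Call:" as a command line: name --argument value ..., lists and objects as JSON in quotes. Schema: {"type":"object","properties":{"moves":{"type":"array","items":{"type":"array","prefixItems":[{"type":"array","items":{"type":"number"},"minItems":3,"maxItems":3},{"type":"number"},{"type":"number"}],"minItems":3,"maxItems":3},"minItems":1,"maxItems":20},"grip_force":{"type":"number"},"only":{"type":"string"},"quiet":{"type":"boolean"},"lines":{"type":"string"}},"required":["moves"],"additionalProperties":false}. moves is a list of rows, 1 to 20 of them, each written [[dx, dy, dz], turn, opening]: dx, dy, dz in fractions of the full range, 1 being 1000 mm, then a turn about the tool's z in a scale on which 1.0 is 4 rad, then the finger opening in m; each row is the pose to reach, as a shift and turn from the pose commanded when the call began, along the tool's axes at that moment; what a row does not reach only later rows make up. A row lasts 1/10 s, in which the tool goes at most 0.05 m and 0.15 rad, less where a joint would pass 70% of its speed; a pose out of reach is approached as far as the arm can. The fingers move at their own pace and stop on an object; grip_force is the grip in N (left out, the last holds). Time passes only in rows, so rows that do not move let the fingers close. The tool returns the time, the measured TCP pose, the force, the opening and the grip force at its end. only (a regular expression) keeps the lines of the reply that match it, lines (a string "A,B") keeps lines A to B, and quiet returns only ok. A shift or turn number past 1, either way, is cut back to 1. Input that does not fit is refused with a message, and nothing moves.
- read_state(): the state, without advancing time (a new reading comes with each control period).
- optics.grab_frame(name): name is "scene" or "top"; returns the picture (420x560x3 uint8, blue, green, red); there is no depth.
- optics.camera_info(name): a dict with "K" (3x3 intrinsics, pixels), "T" (4x4, takes a point from camera to world coordinates). Camera axes: x right, y down, z forward; pixel columns grow to the right and rows downward; lengths in m; the calibration is good to about 2 mm. A picture is of the moment at which its call begins. camera_info takes no time and is no camera call.
- robot.hand_in(): hands the job in; it is judged then, once.
The state is a dict: "time": time; "q": joint angles; "dq": joint speeds; "tau": joint torques, N m; "position": TCP position; "eef_rot": TCP orientation; "force": force on the tool from outside, world axes, zero at the start; "torque": the same for the moment, N m; "width": finger opening in m; "grasp_force": force on a finger pad.
Only numpy, scipy, OpenCV 4.12 (cv2) and the standard library are available. Lean on these libraries where they do the work, as an engineer would, in place of code of your own. Each camera call takes 0.05 s, during which the arm holds its last target. There are 200 camera calls.

## Working session

There is one attempt and no reset: what is moved stays moved. The work goes in short steps, Python scripts to look and compute and a tool call to move; the robot and the scene stay as the last step left them, time stands still between calls to the robot, and variables do not carry over. Pictures are saved under pics/ and viewed, at most 10 in all, crops included, and the job is handed in when it is done.

```bash
ls; mkdir -p pics; python3 - <<'E'
from cell import robot, optics, read_state
import cv2
for n in("scene","top"):
    cv2.imwrite(f"pics/{n}0.png",optics.grab_frame(n)); i=optics.camera_info(n); print(n,i["K"],i["T"])
s=read_state(); print(s, robot.grip_point_offset)
E
```

```text
cell.py
pics
scene [[437.83835159   0.         278.42768727]
 [  0.         437.83835159 211.20056568]
 [  0.           0.           1.        ]] [[ 0.69987537 -0.55761562  0.44636228  0.0334531 ]
 [-0.71405278 -0.53098767  0.45626826 -0.54127415]
 [-0.01740944 -0.63805714 -0.76979218  0.9794141 ]
 [ 0.          0.          0.          1.        ]]
top [[525.60901464   0.         283.20309671]
 [  0.         525.60901464 202.98851945]
 [  0.           0.           1.        ]] [[ 0.01511742 -0.98565069  0.16811956  0.26892655]
 [-0.99981932 -0.0129635   0.01390209 -0.04919984]
 [-0.01152319 -0.16829935 -0.98566858  1.80396827]
 [ 0.          0.          0.          1.        ]]
{'time': 0.1, 'q': array([-1.17521383,  0.41183315, -0.01274134,  1.59696344,  0.00562614,
        1.13432481, -0.08222745]), 'dq': array([ 9.62615695e-05, -2.60150572e-03,  4.78835765e-04, -6.77219750e-04,
        1.49211166e-03, -5.82482782e-04,  7.14796196e-04]), 'tau': array([ 2.80938431e-03, -6.01831985e+01,  6.84414357e-01, -3.00090516e+01,
        1.40010918e-02,  6.48184840e-03,  5.91759473e-06]), 'position': array([0.27940581, 0.55855663, 0.23052751]), 'eef_rot': array([-7.21890735e-01, -3.05729347e+00,  2.31747881e-03]), 'force': array([ 0.21313209, -0.10168457,  0.5284745 ]), 'torque': array([ 0.01989291,  0.00581104, -0.01644059]), 'grasp_force': 0.0, 'width': 0.08538662143639311} 0.0187
```

View pics/top0.png

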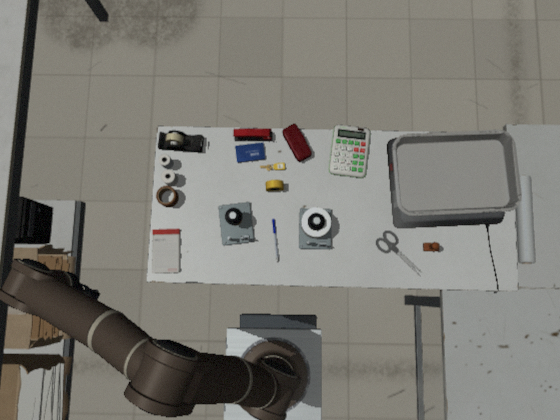

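View pics/scene0.png

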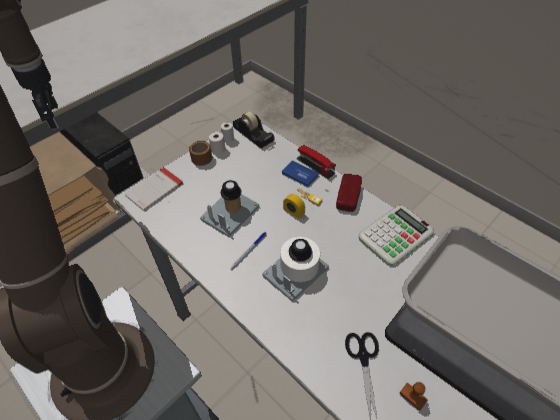

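The left stand is the empty one: its cap is at about (235,215) in the top view and (231,187) in the scene view. The full roll is on the right stand, at (317,222) in the top view. Next I'll triangulate the cap.

```bash
cat > h.py <<'E'
import numpy as np, cv2
from cell import robot, optics, read_state
def ray(n,u,v):
    i=optics.camera_info(n); T=np.array(i["T"]); d=T[:3,:3]@np.linalg.inv(i["K"])@[u,v,1]
    return T[:3,3], d/np.linalg.norm(d)
def plane(n,u,v,z):
    o,d=ray(n,u,v); return o+d*(z-o[2])/d[2]
def proj(n,p):
    i=optics.camera_info(n); T=np.array(i["T"]); c=i["K"]@(T[:3,:3].T@(np.array(p)-T[:3,3])); return c[:2]/c[2]
def blob(n,img,u,v,r,thr=60):
    g=img.max(2); m=(g<thr).astype(np.uint8); w=np.zeros_like(m); w[v-r:v+r,u-r:u+r]=1; m*=w
    c=max(cv2.findContours(m,cv2.RETR_EXTERNAL,cv2.CHAIN_APPROX_NONE)[0],key=cv2.contourArea)
    return c
E
python3 - <<'E'
from h import *
for n,u,v in(("top",235,215),("scene",231,187)):
    im=cv2.imread(f"pics/{n}0.png")
    for thr in(50,70):
        c=blob(n,im,u,v,18,thr); (x,y),r=cv2.minEnclosingCircle(c); b=cv2.boundingRect(c)
        M=cv2.moments(c); mx,my=M['m10']/M['m00'],M['m01']/M['m00']
        print(n,thr,(x,y,r),b,(mx,my),plane(n,x,y,.080),plane(n,mx,my,.088))
    k=8; cv2.imwrite(f"pics/{n}c.png",cv2.resize(im[v-25:v+35,u-35:u+35],None,fx=k,fy=k,interpolation=0))
a=cv2.imread("pics/topc.png");b=cv2.imread("pics/scenec.png")
cv2.imwrite("pics/both.png",cv2.resize(np.hstack([a,b]),(800,343)))
E
```

```text
top 50 (233.57142639160156, 216.42857360839844, 8.771577835083008) (225, 208, 18, 17) (233.71951219512195, 216.31788617886178) [0.51559024 0.13904772 0.08      ] [0.51482118 0.13769619 0.088     ]
top 70 (239.0, 218.5, 14.534542083740234) (225, 208, 28, 20) (238.19507575757572, 217.8120265151515) [0.50890065 0.12082184 0.08      ] [0.51004182 0.12275844 0.088     ]
scene 50 (230.5, 190.5, 10.12432861328125) (221, 181, 20, 19) (230.55882352941177, 192.31045751633985) [0.51638835 0.14090183 0.08      ] [0.50772264 0.12966346 0.088     ]
scene 70 (232.5, 193.0, 13.313627243041992) (221, 181, 20, 24) (230.56600660066007, 191.16611661166115) [0.51397938 0.12984216 0.08      ] [0.5105657  0.13283846 0.088     ]
```

View pics/both.png

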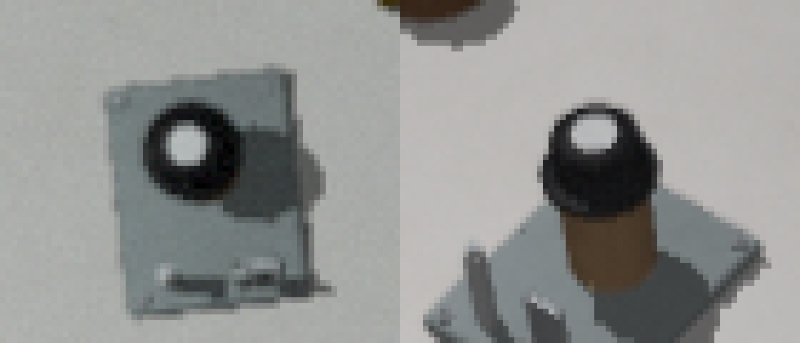

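The crop shows the cap's skirt at about 17 px across in the top view, centred near (233.6,216.4). In the scene view it spans columns 220.7 to 241.2. I'll check the candidate centre against these extents.

```bash
python3 - <<'E'
from h import *
t=np.linspace(0,6.28,60)
for n in("top","scene"):
    P=[]
    for r,z in((.029,.075),(.029,.081),(.022,.083),(.022,.102),(.018,.106)):
        P+=[proj(n,(.515+r*np.cos(a),.138+r*np.sin(a),z)) for a in t]
    P=np.array(P); print(n,P.min(0),P.max(0))
    p0=proj(n,(.515,.138,.08)); print([proj(n,np.array([.515,.138,.08])+d)-p0 for d in(np.array([.01,0,0]),np.array([0,.01,0]))])
from scipy.spatial.transform import Rotation as R
s=read_state(); Rt=R.from_rotvec(s["eef_rot"]).as_matrix(); print(Rt)
print("tool shift", Rt.T@(np.array([.515,.138,.16])-s["position"]))
E
```

```text
top [225.11143803 207.92875691] [242.73888248 225.47498011]
[array([ 0.09305787, -2.98213273]), array([-3.01041999, -0.04016974])]
scene [220.32931833 180.0836046 ] [241.4004722  200.34322265]
[array([ 2.68218519, -1.92569585]), array([-2.38105609, -1.82850357])]
[[-8.94382425e-01  4.47302765e-01 -5.60487757e-04]
 [ 4.47303101e-01  8.94381362e-01 -1.38368926e-03]
 [-1.17638228e-04 -1.48825527e-03 -9.99998886e-01]]
tool shift [-0.39881929 -0.27065111  0.0709773 ]
```

The extents match, so the cap centre is near (0.515, 0.138). Moving above it.

Call:
move_tool --moves '[[[-0.4, -0.27, 0], 0, 0.085], [[-0.4, -0.27, 0], 0, 0.085], [[-0.4, -0.27, 0], 0, 0.085], [[-0.4, -0.27, 0], 0, 0.085], [[-0.4, -0.27, 0], 0, 0.085], [[-0.4, -0.27, 0], 0, 0.085], [[-0.4, -0.27, 0], 0, 0.085], [[-0.4, -0.27, 0], 0, 0.085], [[-0.4, -0.27, 0], 0, 0.085], [[-0.4, -0.27, 0], 0, 0.085], [[-0.4, -0.27, 0], 0, 0.085], [[-0.4, -0.27, 0], 0, 0.085], [[-0.4, -0.27, 0], 0, 0.085], [[-0.4, -0.27, 0], 0, 0.085]]' --grip_force 40

```text
time: 1.5
position: [0.5159, 0.1401, 0.2311]
eef_rot: [-0.718, -3.058, -0.0]
force: [0.3, 1.0, -0.5]
width: 0.0848
grasp_force: 0.0
```

```bash
cat > st.py <<'E'
from h import *
from scipy.spatial.transform import Rotation as R
s=read_state(); Rt=R.from_rotvec(s["eef_rot"]).as_matrix()
print("t",s["time"],"p",s["position"],"q",s["q"].round(3),"F",s["force"].round(1),"T",s["torque"].round(2),"w",s["width"],"g",s["grasp_force"],"yaw",np.arctan2(Rt[1,0],Rt[0,0]))
print("tool shift to z.079:",Rt.T@(np.array([.515,.138,.079])-s["position"]))
E
python3 st.py
```

```text
t 1.5 p [0.51590037 0.14011584 0.23113602] q [-0.526  0.256  0.207  1.827 -0.06   1.064  0.814] F [ 0.3  1.  -0.5] T [ 0.02 -0.    0.01] w 0.08475311909299289 g 0.0 yaw 2.6803306724426097
tool shift to z.079: [-0.00022654 -0.00230963  0.15213569]
```

Call:
move_tool --moves '[[[0, -0.002, 0.05], 0, 0.085], [[0, -0.002, 0.09], 0, 0.085], [[0, -0.002, 0.12], 0, 0.085], [[0, -0.002, 0.14], 0, 0.085], [[0, -0.002, 0.15], 0, 0.085], [[0, -0.002, 0.15], 0, 0.085], [[0, -0.002, 0.15], 0, 0.085], [[0, -0.002, 0.15], 0, 0.05], [[0, -0.002, 0.15], 0, 0.05], [[0, -0.002, 0.15], 0, 0.05], [[0, -0.002, 0.15], 0, 0.05], [[0, -0.002, 0.15], 0, 0.05]]' --grip_force 30

```text
time: 2.7
position: [0.5157, 0.1368, 0.0815]
eef_rot: [0.722, 3.057, 0.0]
force: [-0.7, 0.3, 0.7]
width: 0.0504
grasp_force: 0.0
```

```bash
python3 st.py; python3 - <<'E'
from h import *
for n,u,v in(("top",235,215),("scene",231,187)):
    im=optics.grab_frame(n); cv2.imwrite(f"pics/{n}1.png",im)
    a=cv2.resize(im[v-40:v+35,u-40:u+40],(400,375),interpolation=cv2.INTER_CUBIC)
    if n=="top": A=a
cv2.imwrite("pics/b1.png",np.hstack([A,a]))
E
```

```text
t 2.7 p [0.51573924 0.13679368 0.08148606] q [-0.491  0.442  0.179  1.974 -0.114  0.734  0.864] F [-0.7  0.3  0.7] T [ 0.03 -0.02 -0.02] w 0.05036760063831205 g 0.0 yaw 2.6778257686180513
tool shift to z.079: [0.00120126 0.00074758 0.00248601]
```

View pics/b1.png

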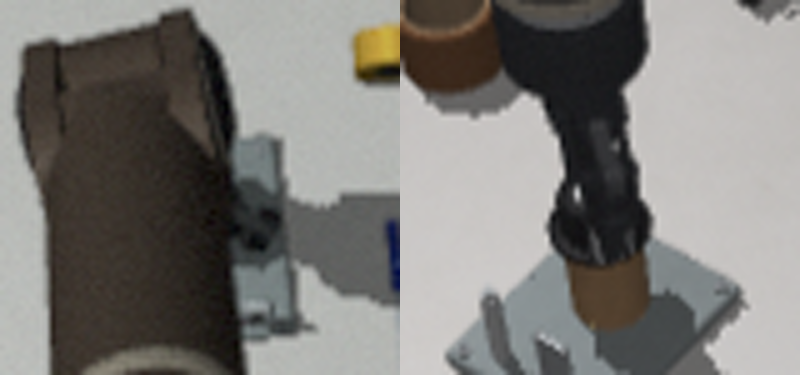

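The scene view shows the fingers straddling the knob above the skirt, with no contact force yet. The arm hides the cap in the top view. Closing the grip now.

Call:
move_tool --moves '[[[0, 0, 0], 0, 0.03], [[0, 0, 0], 0, 0.03], [[0, 0, 0], 0, 0.03], [[0, 0, 0], 0, 0.03], [[0, 0, 0], 0, 0.03]]' --grip_force 40

```text
time: 3.3
position: [0.516, 0.1371, 0.0817]
eef_rot: [0.722, 3.057, 0.001]
force: [-0.4, 0.3, 5.1]
width: 0.0426
grasp_force: 40.2
```

```bash
python3 st.py
```

```text
t 3.3 p [0.51601334 0.13714747 0.08166249] q [-0.491  0.442  0.179  1.974 -0.114  0.734  0.864] F [-0.4  0.3  5.1] T [ 0.35  0.1  -0.02] w 0.04256450001182858 g 40.20510951988399 yaw 2.6779961586378054
tool shift to z.079: [0.00128877 0.00030706 0.00266219]
```

The rows are not in the units I measure in: turns go in shares of 4 rad. I convert before sending: -0.2 rad / 4 = -0.05.

Call:
move_tool --moves '[[[0, 0, 0], -0.0125, 0.03], [[0, 0, 0], -0.025, 0.03], [[0, 0, 0], -0.0375, 0.03], [[0, 0, 0], -0.05, 0.03]]'

```text
time: 3.7
position: [0.5158, 0.1383, 0.0817]
eef_rot: [0.409, 3.115, 0.003]
force: [-1.7, 3.5, 5.1]
width: 0.0426
grasp_force: 39.9
```

```bash
python3 st.py
```

```text
t 3.7 p [0.51579222 0.13830135 0.08166019] q [-0.451  0.44   0.127  1.971 -0.083  0.734  1.035] F [-1.7  3.5  5.1] T [ 0.83  0.21 -0.32] w 0.04261231955630344 g 39.87511488609016 yaw 2.8803785247331115
tool shift to z.079: [ 0.00068773 -0.00050088  0.00265917]
```

Call:
move_tool --moves '[[[0, 0, 0], -0.0125, 0.03], [[0, 0, 0], -0.025, 0.03], [[0, 0, 0], -0.0375, 0.03], [[0, 0, 0], -0.0375, 0.03]]'

```text
time: 4.1
position: [0.5168, 0.1381, 0.0817]
eef_rot: [0.178, 3.134, 0.004]
force: [2.1, 4.8, 1.6]
width: 0.0425
grasp_force: 40.3
```

```bash
python3 st.py
```

```text
t 4.1 p [0.51678678 0.13809404 0.08168494] q [-0.421  0.44   0.09   1.968 -0.059  0.733  1.161] F [2.1 4.8 1.6] T [ 1.1  -0.46 -0.66] w 0.042528505612084815 g 40.3494632016535 yaw 3.0280622306462255
tool shift to z.079: [ 0.00177014 -0.00030272  0.00268054]
```

In the tool's units: 0.15 rad / 4 = 0.0375.

Call:
move_tool --moves '[[[0, 0, 0], 0.02, 0.03], [[0, 0, 0], 0.0375, 0.03], [[0, 0, 0], 0.0375, 0.03]]'

```text
time: 4.4
position: [0.5162, 0.1376, 0.0816]
eef_rot: [0.414, 3.113, 0.002]
force: [0.3, 3.0, 3.1]
width: 0.0424
grasp_force: 40.5
```

```bash
python3 st.py
```

```text
t 4.4 p [0.51624274 0.13760851 0.08162149] q [-0.452  0.44   0.129  1.971 -0.082  0.734  1.032] F [0.3 3.  3.1] T [ 0.8  -0.21 -0.06] w 0.04239928959279406 g 40.45979798893313 yaw 2.8771236939989766
tool shift to z.079: [1.30470081e-03 4.98262390e-05 2.62014002e-03]
```

Call:
move_tool --moves '[[[0, 0, 0], 0.025, 0.03], [[0, 0, 0], 0.05, 0.03], [[0, 0, 0], 0.075, 0.03]]'

```text
time: 4.7
position: [0.5161, 0.1372, 0.0816]
eef_rot: [0.876, 3.016, 0.001]
force: [-0.7, 1.4, 5.2]
width: 0.0422
grasp_force: 40.4
```

```bash
python3 st.py
```

```text
t 4.7 p [0.51610805 0.137247   0.08163984] q [-0.511  0.443  0.205  1.975 -0.131  0.734  0.778] F [-0.7  1.4  5.2] T [ 0.59 -0.08  0.09] w 0.04215456004650122 g 40.40428885509755 yaw 2.5762104448153917
tool shift to z.079: [1.34027479e-03 3.93192449e-05 2.63925413e-03]
```

Counter-clockwise hits the stop (−0.66 N m, and the grip slips), while clockwise is free. So this is a left-hand thread and I'll unscrew clockwise.

In the tool's units: 1.15 rad / 4 = 0.2875.

Call:
move_tool --moves '[[[0, 0, 0], 0.03, 0.03], [[0, 0, 0], 0.06, 0.03], [[0, 0, 0], 0.09, 0.03], [[0, 0, 0], 0.12, 0.03], [[0, 0, 0], 0.15, 0.03], [[0, 0, 0], 0.18, 0.03], [[0, 0, 0], 0.21, 0.03], [[0, 0, 0], 0.24, 0.03], [[0, 0, 0], 0.27, 0.03], [[0, 0, 0], 0.2875, 0.03], [[0, 0, 0], 0.2875, 0.03]]'

```text
time: 5.8
position: [0.5156, 0.1366, 0.0816]
eef_rot: [2.375, 2.057, -0.001]
force: [-0.5, -0.2, 7.0]
width: 0.0424
grasp_force: 40.6
```

```bash
python3 st.py
```

```text
t 5.8 p [0.51558558 0.13659539 0.0815656 ] q [-0.737  0.477  0.504  1.99  -0.33   0.754 -0.181] F [-0.5 -0.2  7. ] T [ 0.17  0.24 -0.01] w 0.042430855318237155 g 40.562051679553406 yaw 1.42751843838317
tool shift to z.079: [ 0.00130742 -0.00077965  0.00256534]
```

Call:
move_tool --moves '[[[0, 0, -0.003], 0, 0.03], [[0, 0, -0.006], 0, 0.03], [[0, 0, -0.006], 0, 0.03]]'

```text
time: 6.1
position: [0.5155, 0.1364, 0.0874]
eef_rot: [2.374, 2.058, -0.001]
force: [0.3, 0.4, -1.0]
width: 0.0422
grasp_force: 40.6
```

```bash
python3 st.py
```

```text
t 6.1 p [0.51551744 0.13638156 0.08739095] q [-0.741  0.468  0.508  1.987 -0.322  0.765 -0.186] F [ 0.3  0.4 -1. ] T [-0.01  0.02  0.02] w 0.042168323699184704 g 40.57654377284052 yaw 1.4283378403242972
tool shift to z.079: [ 0.0015319  -0.00073951  0.00839056]
```

It came free: 6 mm of rise with only about 1 N of load. Now lifting straight up.

Call:
move_tool --moves '[[[0, 0, -0.01], 0, 0.03], [[0, 0, -0.02], 0, 0.03], [[0, 0, -0.03], 0, 0.03], [[0, 0, -0.05], 0, 0.03], [[0, 0, -0.07], 0, 0.03], [[0, 0, -0.085], 0, 0.03], [[0, 0, -0.085], 0, 0.03], [[0, 0, -0.085], 0, 0.03], [[0, 0, -0.085], 0, 0.03], [[0, 0, -0.085], 0, 0.03]]'

```text
time: 7.1
position: [0.5152, 0.1366, 0.1715]
eef_rot: [-2.374, -2.057, 0.002]
force: [-0.2, 0.6, -0.9]
width: 0.0422
grasp_force: 41.0
```

```bash
python3 st.py; python3 - <<'E'
from h import *
im=optics.grab_frame("scene"); cv2.imwrite("pics/s2.png",im)
cv2.imwrite("pics/s2c.png",cv2.resize(im[120:320,120:345],(675,600),interpolation=cv2.INTER_CUBIC))
E
```

```text
t 7.1 p [0.51515949 0.13661055 0.17151262] q [-0.801  0.349  0.571  1.917 -0.23   0.941 -0.264] F [-0.2  0.6 -0.9] T [-0.01 -0.07  0.05] w 0.04216936878018224 g 40.994393271139415 yaw 1.4278257944299662
tool shift to z.079: [ 0.0014299  -0.00024743  0.09251181]
```

View pics/s2c.png

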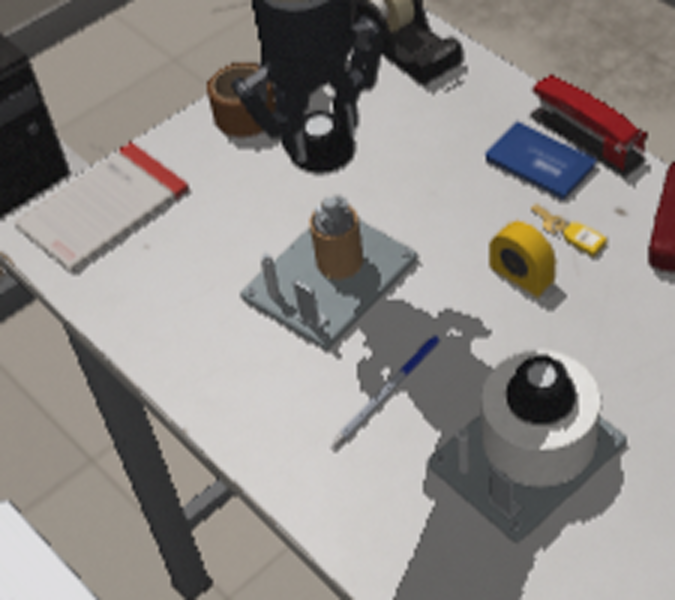

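The cap is in the gripper at crop position (320,150), about 68 mm above the bare stud. The tube is still on its spindle at (338,240), and the other stand and the loose items look untouched. Handing in.

```bash
python3 -c "
from cell import robot, optics, read_state
print(robot.hand_in())"
```

```text
the job is handed in; nothing more can be done
None
```

The left stand was the empty one: its cap (left-hand thread) is unscrewed and held about 68 mm above the stud, the tube is still on its spindle, nothing else looks disturbed in the last picture, and the job was handed in at about 7 s.

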